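Grease a bearing through its tilted nipple with a push-type grease gun

TASK

Pick up the push-type grease gun that stands on the bench, press its mouth squarely onto the tilted grease nipple of the bearing until it snaps over the ball head, then push it on until its mouth is down on the nipple's boss and keep the spring inside compressed. Finish still gripping the gun and holding it pushed fully home, and leave the spanner, tin, steel block and tape measure where they are.

Things in the scene. Friction and masses are not known exactly. Their poses are not given: they have to be found in the camera images.
- grease_gun: Loose push-type grease gun, 115 mm tall, 0.35 kg, standing on its open mouth. Origin: centre of the mouth's rim; +z along the gun to its cap. Round dark steel nose, diameter 34 mm, z 0 to 42 mm; aluminium hexagon grip z 42 to 100 mm; black cap, diameter 27 mm, z 100 to 115 mm. The mouth is a funnel 26 mm wide, narrowing in 6 mm to a 19 mm bore.
- gun_grip (a point): A point on the gun's axis 66 mm above its mouth, low on the hexagonal grip, good for grasping. The hexagon is 24 mm across flats; the flats' normals lie at 0, 60 and 120 degrees from the gun's x axis, about its z.
- gun_jaws (a point): Point on the gun's axis, 11 mm inside the mouth, between four hidden sprung jaws that leave an opening of 11 mm. They resist the ball head with about 10 N (mouth 22 to 15 mm from the boss), then snap over it and pull the gun on; they are closed behind the ball once the mouth is within about 8 mm of the boss.
- pump (a joint): Stroke (m) of a sprung plunger in the gun's bore, 0 at rest with its face 24 mm inside the mouth, growing as the nipple pushes it in. Force about 2 N plus 1.5 N per mm. Touched when the gun's mouth is 10 mm from the boss; about 0.010 with the mouth on the boss (17 N), which is rigid. Let go, the gun is pushed back by most of this and sags.
- nipple: Steel grease nipple on the bearing, leaning 25 degrees from vertical. Origin: its foot, the centre of the flat top of its round boss (31 mm diameter); +z points outward along the nipple. Hexagon 14 mm across flats, z 0 to 6 mm; 9 mm neck; ball head; top at z = 34 mm; greased. With the gun fully home the gun's origin and z axis coincide with these.
- nipple_ball (a point): Centre of the nipple's ball head, 16 mm diameter, 26 mm from the foot along the nipple.
- bearing: Grey pillow block bearing, fixed to the bench, 120 x 44 mm base 14 mm thick, with a round housing 68 mm high and a shaft stub 64 mm long along y; two bolt heads, 24 mm high, stand at x = +-47 mm. Origin: centre of the underside, z up; the nipple leans to -x. Nipple foot at (-17, 0, 72) mm.
- spanner: Combination spanner, 238 x 38 x 9 mm, lying flat; bystander. Origin: centre of its underside.
- tin: Open empty tin, 82 mm across, 91 mm high; bystander. Origin: centre of its underside.
- block_gauge: Small steel block with two holes, 35 x 70 x 25 mm; bystander. Origin: centre of its underside.
- tape: Tape measure lying flat, 64 x 87 x 37 mm; bystander. Origin: centre of its underside.
Mind the look-alikes: they are no part of the job. What is meant by the grease_gun is not orange, and is the smaller of those in its own colour.

How it is judged:
By the outcome, as a careful person would: the job done as asked, in the order asked, and still so for the second after the job is handed in, while the arm keeps its last pose, push and grip.
It also fails if it takes over 51 s, if anything falls off the work surface, if the arm or the gripper's body presses on something with over 40 N, if the wrist force passes 120 N, or if a joint passes its speed limit or range.

ROBOT

A 6-joint arm with a two-finger parallel gripper is mounted at the origin on a cart in front of the work surface, level with it; the furniture and walls round the work are solid. World frame = base frame: x ahead of the robot, y to its left, z up, the work surface at z = 0. Lengths are in m, angles in rad, forces in N, time in s.
With the tool pointing down it reaches from about 0.3 to 0.775 m from the base axis. Payload 14.6 kg.
Tool frame: the origin (TCP) lies at the very end of the fingers, on their centre line; the grasp point (between the pads) lies 19 mm behind it; z points along the fingers, y is the line along which they close (so a half turn about z gives the same grasp; the last joint's range is limited). The gripper opens to 94 mm and grips with 3 to 60 N. Pads are 16 mm wide; open, the fingers measure 119 mm over their backs; the gripper's body (75 mm by 177 mm) begins 78 mm behind the grasp point.
Start: joints at [-1.295, 0.3, 1.521, -0, 1.321, -0.067], TCP at [0.185, -0.518, 0.205] pointing down, gripper open.
Joint ranges: [-3.03, 3.03], [-0.79, 2.21], [0.23, 2.52], [-1.04, 4.18], [0, 3.07], [-2.55, 2.55]. Speed limits (rad/s): [2.22, 2.22, 2.57, 3.14, 3.14, 3.14].

INTERFACE

Orientations are given as [roll, pitch, yaw] about the fixed x, y, z axes, in that order (R = Rz(yaw) Ry(pitch) Rx(roll)).
In Python, from station import ctrl, cams gives the robot as it stands. The module is installed in compiled form; this text tells all that it offers.
- The arm moves only by the tool arm_command, never from a script. Its argument "plan" is a list that holds one entry, the list of rows, each a list of 7 numbers: the shift along the tool's x, y, z in shares of 800 mm (1.0 is 800 mm), then the turn, a rotation vector about the tool's x, y, z in a scale on which 1.0 is 90 degrees, then the closure, from -1 (fully open) to 1 (shut). A call has 1 to 12 rows; each row is the pose to reach, as a shift and turn from the pose commanded when the call began, along the tool's axes at that moment; what a row does not reach only later rows make up. A row lasts 1/10 s, in which the tool goes at most 50 mm and 8.59 degrees, less where a joint would pass 70% of its speed; a pose out of reach is approached as far as the arm can. Shift and turn numbers lie between -1 and 1, and a call with a number outside is refused. A call with a gripper value outside its range is refused whole. The fingers move at their own pace and stop on an object; "squeeze" is the grip in N (left out, the last holds). Time passes only in rows, so rows that repeat a pose let the fingers close. It gives the time, the measured TCP pose, the force, the opening and the grip force at its end, in the units of the state.
- ctrl.get_obs(): the state, without advancing time (a new reading comes with each control period).
- cams.camera(name): name is "scene" or "top" or "wrist"; returns (picture, depth): 400x640x3 uint8, blue, green, red; 400x640 float32, m along the optical axis (not along the pixel's ray), 0 where there is no reading.
- cams.camera_info(name): a dict with "fx", "fy", "cx", "cy" (pixels), "world_to_cam" (4x4, takes a point from world to camera coordinates). Camera axes: x right, y down, z forward; pixel columns grow to the right and rows downward; lengths in m; the calibration is good to about 2 mm. A picture is of the moment at which its call begins: read the wrist's pose just before it. camera_info takes no time and is no camera call; for the wrist camera it gives the pose at the moment of the call.
- ctrl.hand_in(): hands the job in; it is judged then, once.
The state is a dict: "time_s": time; "qpos": joint angles; "joint_vel": joint speeds; "tau": joint torques, N m; "ee_pos": TCP position; "eef_rot": TCP orientation; "force": force on the tool from outside, world axes, zero at the start; "moment": the same for the moment, N m; "grip_width": finger opening in m; "grip_force": force on a finger pad.
Only numpy, scipy, OpenCV 4.12 (cv2) and the standard library are available. Lean on these libraries where they do the work, as an engineer would, in place of code of your own. Each camera call takes 0.05 s, during which the arm holds its last target. There are 200 camera calls.

## Working session

There is one attempt and no reset: what is moved stays moved. The work goes in short steps, Python scripts to look and compute and a tool call to move; the robot and the scene stay as the last step left them, time stands still between calls to the robot, and variables do not carry over. Pictures are saved under pics/ and viewed, at most 10 in all, crops included, and the job is handed in when it is done.

Besides the shell and the picture viewer there is one more tool, called after "Call:" by a JSON object that holds its "name" and its "arguments". arm_command: Moves the arm, as the interface text tells. Its arguments: {"type":"object","properties":{"plan":{"type":"array"},"squeeze":{"type":"number"}},"required":["plan"]}

```bash
mkdir -p pics; cat > h.py <<'E'
import numpy as np, cv2
from station import ctrl, cams
from scipy.spatial.transform import Rotation as Rn
def grab(n):
    im,d=cams.camera(n); i=cams.camera_info(n); return im,d,i
def pt(i,d,u,v):
    z=d[v,u]; p=np.array([(u-i['cx'])/i['fx']*z,(v-i['cy'])/i['fy']*z,z,1]); return (np.linalg.inv(i['world_to_cam'])@p)[:3]
def cloud(i,d):
    v,u=np.mgrid[:400,:640]; P=np.stack([(u-i['cx'])/i['fx']*d,(v-i['cy'])/i['fy']*d,d,np.ones_like(d)],-1)
    return (P@np.linalg.inv(i['world_to_cam']).T)[...,:3]
def proj(i,p):
    q=i['world_to_cam']@np.append(p,1); return i['fx']*q[0]/q[2]+i['cx'], i['fy']*q[1]/q[2]+i['cy']
E
python3 - <<'E'
from h import *
for n in ['scene','top']:
    im,d,i=grab(n); cv2.imwrite(f'pics/{n}0.png',im); np.savez(f'{n}0.npz',im=im,d=d,w=i['world_to_cam'],k=[i['fx'],i['fy'],i['cx'],i['cy']])
    C=np.linalg.inv(i['world_to_cam']); print(n,C[:3,3].round(3),C[:3,2].round(3),i['fx'])
o=ctrl.get_obs(); print(o)
E
```

```text
scene [-0.116  0.725  0.765] [ 0.566 -0.546 -0.618] 422.0148985979681
top [0.408 0.119 1.312] [ 0.061 -0.007 -0.998] 368.36814929044436
{'time_s': 0.1, 'qpos': array([-1.29458630e+00,  3.00398557e-01,  1.52152464e+00,  2.00737693e-06,
        1.32066932e+00, -6.65963113e-02]), 'joint_vel': array([ 0.00065563, -0.00097042, -0.00034479, -0.00018522, -0.0001899 ,
       -0.00113533]), 'tau': array([ 5.12669612e-04, -5.32643187e+01, -3.53284550e+01,  7.08756829e-02,
        2.34775501e-02, -4.04637638e-05]), 'ee_pos': array([ 0.1848091 , -0.51777671,  0.20494999]), 'eef_rot': array([-3.14059514e+00, -6.84778197e-05,  3.42805807e-01]), 'force': array([-0.27229344, -0.19894074, -1.0773358 ]), 'moment': array([-0.03004727, -0.02089938, -0.05130474]), 'grip_force': 0.0, 'grip_width': 0.09364790177591055}
```

View pics/scene0.png

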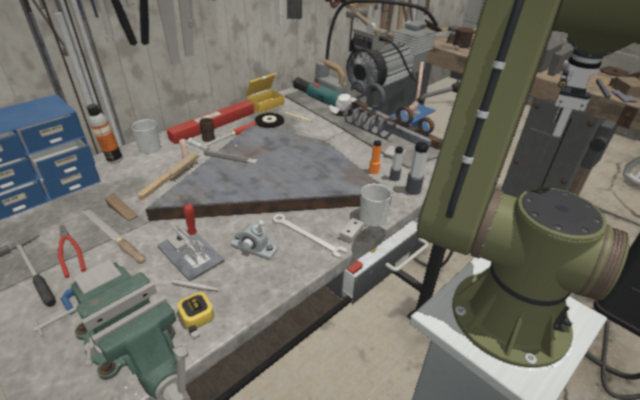

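View pics/top0.png

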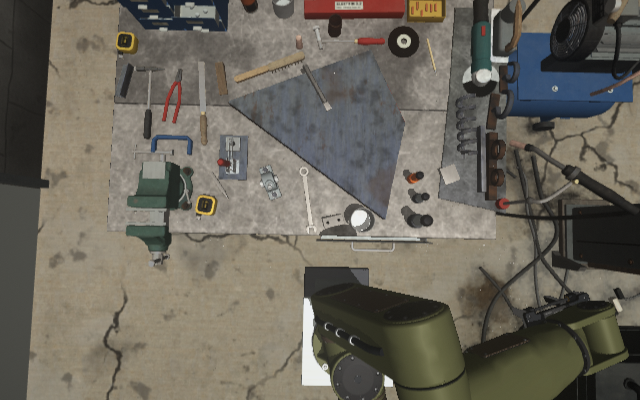

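Candidates for the gun: the orange one at scene (376,157), the small grey one at (397,163) and the larger grey one at (416,167). By the description I choose the small grey one. The bearing is at scene (255,240), top (268,182).

```bash
python3 - <<'E'
from h import *
ims=[]
for n,bx in [('scene',(360,130,440,200)),('scene',(225,215,285,265)),('top',(395,160,445,235)),('top',(245,155,295,210))]:
    z=np.load(n+'0.npz'); i=dict(zip(['fx','fy','cx','cy'],z['k']),world_to_cam=z['w'])
    P=cloud(i,z['d']); a,b,c,e=bx
    Q=P[b:e,a:c].reshape(-1,3); im=z['im'][b:e,a:c]
    ims.append(cv2.resize(im,(390,290),interpolation=cv2.INTER_CUBIC))
    h=Q[(Q[:,2]>.02)&(Q[:,2]<.3)]
    m=(P[...,2]>.02)&(P[...,2]<.25); mm=np.zeros_like(m); mm[b:e,a:c]=m[b:e,a:c]
    N,L,S,Ct=cv2.connectedComponentsWithStats(mm.astype(np.uint8))
    print(n,bx)
    for k in range(1,N):
        if S[k,4]<15: continue
        q=P[L==k]; t=q[q[:,2]>q[:,2].max()-.008]
        print(S[k],q.min(0).round(3),q.max(0).round(3),'top',t.mean(0).round(4),len(t),(t.max(0)-t.min(0)).round(3))
cv2.imwrite('pics/c1.png',np.vstack([np.hstack(ims[:2]),np.hstack(ims[2:])]))
E
```

```text
scene (360, 130, 440, 200)
[ 370  130   70   61 1222] [ 0.401 -0.509  0.02 ] [ 0.727 -0.201  0.168] top [ 0.4235 -0.2234  0.1642] 72 [0.034 0.032 0.008]
[370 140  12  30 255] [ 0.558 -0.23   0.021] [ 0.593 -0.198  0.116] top [ 0.5721 -0.2143  0.1133] 31 [0.025 0.023 0.007]
[390 146  14  31 280] [ 0.488 -0.252  0.02 ] [ 0.518 -0.219  0.117] top [ 0.5036 -0.2332  0.1132] 36 [0.024 0.02  0.007]
[360 168  33  32 660] [ 0.383 -0.147  0.024] [0.573 0.007 0.093] top [ 0.4354 -0.0476  0.0888] 87 [0.082 0.084 0.008]
scene (225, 215, 285, 265)
[235 219  39  32 675] [0.5   0.256 0.02 ] [0.604 0.319 0.104] top [0.5246 0.2768 0.1009] 24 [0.012 0.013 0.007]
top (395, 160, 445, 235)
[395 160   2  11  17] [ 0.599 -0.157  0.044] [ 0.633 -0.151  0.053] top [ 0.62   -0.1533  0.0501] 15 [0.032 0.005 0.007]
[408 172  16  12 128] [ 0.556 -0.232  0.022] [ 0.586 -0.202  0.123] top [ 0.573  -0.2203  0.1176] 27 [0.02  0.017 0.008]
[413 193  17  11 131] [ 0.486 -0.252  0.02 ] [ 0.519 -0.222  0.12 ] top [ 0.503  -0.2379  0.1159] 40 [0.023 0.023 0.008]
[408 214  25  15 288] [ 0.399 -0.245  0.021] [ 0.448 -0.205  0.173] top [ 0.4246 -0.2289  0.1681] 73 [0.034 0.031 0.008]
top (245, 155, 295, 210)
[260 168  19  25 293] [0.514 0.251 0.02 ] [0.599 0.313 0.107] top [0.5236 0.2732 0.1036] 15 [0.014 0.01  0.008]
[272 192   5   5  17] [0.501 0.259 0.02 ] [0.516 0.273 0.03 ] top [0.5068 0.2667 0.0251] 14 [0.011 0.014 0.008]
```

View pics/c1.png

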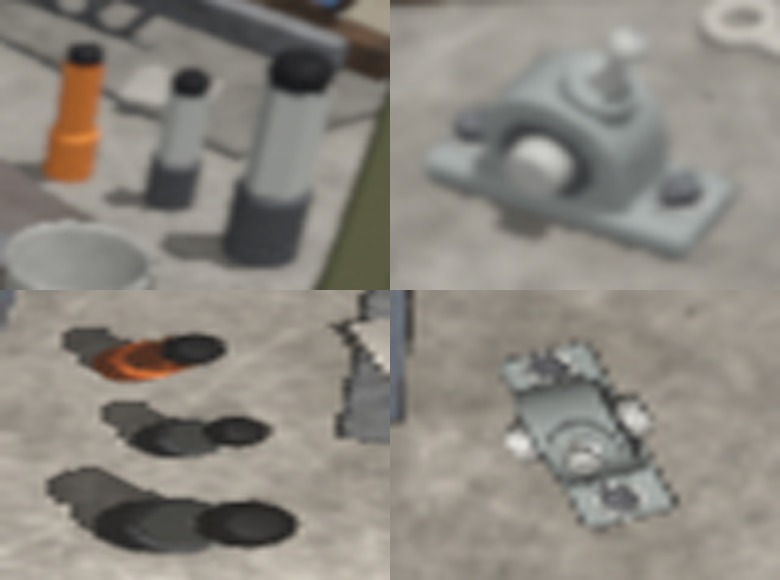

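Clean check: the small grey gun is at about (0.503,-0.236), cap top at 0.115 m; the nipple's ball is at about (0.524,0.275), top at 0.104 m, leaning towards the robot. Both fit the given sizes. Next I get the wrist camera geometry and a move calculator.

```bash
cat >> h.py <<'E'
def tool():
    o=ctrl.get_obs(); return np.array(o['ee_pos']),Rn.from_euler('xyz',o['eef_rot'])
def move(p,R):
    """shift (mm) and rotvec from the present pose"""
    a,Ra=tool(); print('shift',(Ra.inv().apply(np.array(p)-a)*1000).round(1),'rot',(Ra.inv()*R).as_rotvec().round(4))
def down(yaw): return Rn.from_euler('xyz',[np.pi,0,yaw])
E
python3 - <<'E'
from h import *
i=cams.camera_info('wrist'); C=np.linalg.inv(i['world_to_cam']); p,R=tool()
print('cam in tool',R.inv().apply(C[:3,3]-p).round(4)); print((R.inv().as_matrix()@C[:3,:3]).round(3)); print(i['fx'])
for y in (0,): move([.40,-.33,.26],down(y)); move([.503,-.2355,.26],down(y))
E
```

```text
cam in tool [ 7.240e-02 -1.000e-04 -1.805e-01]
[[-0.001 -0.967 -0.253]
 [ 1.    -0.    -0.001]
 [ 0.001 -0.253  0.967]]
342.8096291985526
shift [ 265.8 -104.6  -54.9] rot [-1.000e-03  1.000e-04  3.428e-01]
shift [ 394.6 -159.   -54.9] rot [-1.000e-03  1.000e-04  3.428e-01]
```

```bash
python3 - <<'E'
from h import *
z=np.load('top0.npz'); i=dict(zip(['fx','fy','cx','cy'],z['k']),world_to_cam=z['w']); P=cloud(i,z['d'])
for x in np.arange(.15,.7,.05):
    r=[]
    for y in np.arange(-.55,-.2,.05):
        m=(abs(P[...,0]-x)<.025)&(abs(P[...,1]-y)<.025)&(z['d']>0); r.append(round(float(P[...,2][m].max()),2) if m.any() else None)
    print(round(x,2),r)
move([.45,-.40,.16],down(0))
E
```

```text
0.15 [0.52, 0.53, 0.57, 0.58, 0.6, 0.62, 0.63]
0.2 [0.52, 0.53, 0.55, 0.57, 0.59, 0.59, 0.6]
0.25 [0.51, 0.53, 0.53, -0.83, -0.82, -0.84, -0.84]
0.3 [-0.83, -0.84, -0.83, -0.83, -0.83, -0.84, -0.83]
0.35 [-0.83, 0.01, 0.01, 0.01, 0.01, 0.01, 0.01]
0.4 [None, 0.01, 0.01, 0.01, 0.01, 0.01, 0.17]
0.45 [0.04, 0.04, 0.01, 0.01, 0.01, 0.01, 0.17]
0.5 [0.23, 0.21, 0.02, 0.02, 0.02, 0.02, 0.12]
0.55 [0.02, 0.11, 0.05, 0.02, 0.02, 0.02, 0.12]
0.6 [0.02, 0.11, 0.06, 0.02, 0.02, 0.02, 0.12]
0.65 [0.12, 0.11, 0.08, 0.09, 0.04, 0.01, 0.01]
shift [289.3 -21.7  45. ] rot [-1.000e-03  1.000e-04  3.428e-01]
```

Units first: shifts go in shares of 800 mm and turns go in shares of 90 degrees. So 286 mm / 800 = 0.3575, -44 mm / 800 = -0.055, 0.343 rad / 1.5708 = 0.2184.

Call:
{"name": "arm_command", "arguments": {"plan": [[[0.3575,-0.055,0.0438,0,0,0.2184,-1],[0.3575,-0.055,0.0438,0,0,0.2184,-1],[0.3575,-0.055,0.0438,0,0,0.2184,-1],[0.3575,-0.055,0.0438,0,0,0.2184,-1],[0.3575,-0.055,0.0438,0,0,0.2184,-1],[0.3575,-0.055,0.0438,0,0,0.2184,-1],[0.3575,-0.055,0.0438,0,0,0.2184,-1],[0.3575,-0.055,0.0438,0,0,0.2184,-1],[0.3575,-0.055,0.0438,0,0,0.2184,-1],[0.3575,-0.055,0.0438,0,0,0.2184,-1]]]}}

```text
time_s: 1.1
ee_pos: [0.4385, -0.3813, 0.1707]
eef_rot: [3.141, -0.0, -0.002]
force: [0.4, 0.8, -0.9]
grip_width: 0.094
grip_force: 0.0
```

```bash
python3 - <<'E'
from h import *
im,d,i=grab('wrist'); cv2.imwrite('pics/w1.png',im)
print(ctrl.get_obs()['ee_pos'],ctrl.get_obs()['qpos'].round(2))
P=cloud(i,d); g=np.array([.503,-.2355])
r=np.hypot(P[...,0]-g[0],P[...,1]-g[1]); m=(r<.03)&(P[...,2]>.01)
for z0 in np.arange(.01,.125,.01):
    q=P[m&(abs(P[...,2]-z0)<.005)]
    if len(q)>8:
        A=np.c_[2*q[:,:2],np.ones(len(q))]; s=np.linalg.lstsq(A,(q[:,:2]**2).sum(1),rcond=None)[0]
        print(z0.round(3),len(q),s[:2].round(4),'r',np.sqrt(s[2]+s[0]**2+s[1]**2).round(4))
v,u=np.nonzero(m); print(u.min(),u.max(),v.min(),v.max(),P[m][:,2].max())
c=im[max(0,v.min()-15):v.max()+15,max(0,u.min()-15):u.max()+15]; cv2.imwrite('pics/w1c.png',cv2.resize(c,None,fx=5,fy=5,interpolation=cv2.INTER_CUBIC)[:600,:800])
print(c.shape)
E
```

```text
[ 0.43851108 -0.38126011  0.17071414] [-0.78  0.4   1.47 -0.    1.27  0.79]
0.01 96 [ 0.5054 -0.2365] r 0.0165
0.02 114 [ 0.5055 -0.2364] r 0.0168
0.03 154 [ 0.5055 -0.2367] r 0.0166
0.04 465 [ 0.5056 -0.2373] r 0.0148
0.05 155 [ 0.5055 -0.2366] r 0.0125
0.06 172 [ 0.5055 -0.2365] r 0.0126
0.07 187 [ 0.5056 -0.2366] r 0.0126
0.08 202 [ 0.5055 -0.2369] r 0.0124
0.09 246 [ 0.5056 -0.2366] r 0.0126
0.1 219 [ 0.5056 -0.2365] r 0.0127
0.11 703 [ 0.5056 -0.2377] r 0.0113
0.12 660 [ 0.5056 -0.2373] r 0.007
83 182 101 141 0.11817334638550428
(70, 129, 3)
```

View pics/w1c.png

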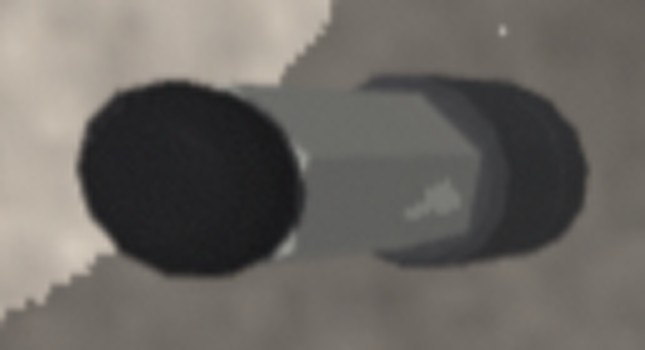

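The close crop confirms the choice: grey aluminium hexagon, black cap, dark nose, with a corner edge visible near the middle at crop (400,158). I now fit the flat angles from the depth.

```bash
python3 - <<'E'
from h import *
im,d,i=grab('wrist'); P=cloud(i,d); g=np.array([.5055,-.2366])
q=P[(np.hypot(P[...,0]-g[0],P[...,1]-g[1])<.017)&(P[...,2]>.052)&(P[...,2]<.094)][:,:2]-g
best=[]
for a in np.arange(0,60,1.):
    n=np.stack([np.cos(np.radians(a+60*np.arange(6))),np.sin(np.radians(a+60*np.arange(6)))])
    best.append((np.mean(abs((q@n).max(1)-.012)),a))
best.sort(); print([(round(x*1000,2),a) for x,a in best[:5]],best[-1], np.degrees(np.arctan2(q.mean(0)[1],q.mean(0)[0])))
E
```

```text
[(np.float64(0.24), np.float64(13.0)), (np.float64(0.24), np.float64(12.0)), (np.float64(0.25), np.float64(14.0)), (np.float64(0.26), np.float64(11.0)), (np.float64(0.27), np.float64(15.0))] (np.float64(0.0008877156957689898), np.float64(43.0)) -84.13214337595025
```

```bash
python3 - <<'E'
from h import *
move([.505,-.2366,.20],down(-.297)); move([.505,-.2366,.047],down(-.297))
E
```

```text
shift [  66.1 -144.7  -29.3] rot [ 0.0003 -0.0003  0.2952]
shift [  66.1 -144.7  123.7] rot [ 0.0003 -0.0003  0.2952]
```

Scaled: -145 mm / 800 = -0.1813, 66 mm / 800 = 0.0825, 0.295 rad / 1.5708 = 0.1878.

Call:
{"name": "arm_command", "arguments": {"plan": [[[0,0,-0.0363,0,0,0.0637,-1],[0.0825,-0.1813,-0.0363,0,0,0.1878,-1],[0.0825,-0.1813,-0.0363,0,0,0.1878,-1],[0.0825,-0.1813,-0.0363,0,0,0.1878,-1],[0.0825,-0.1813,-0.0363,0,0,0.1878,-1],[0.0825,-0.1813,-0.0363,0,0,0.1878,-1],[0.0825,-0.1813,0.0125,0,0,0.1878,-1],[0.0825,-0.1813,0.0625,0,0,0.1878,-1]]]}}

```text
time_s: 2.0
ee_pos: [0.5052, -0.2374, 0.1203]
eef_rot: [3.141, -0.003, -0.297]
force: [0.2, 0.6, 0.4]
grip_width: 0.0939
grip_force: 0.0
```

```bash
python3 - <<'E'
from h import *
im,d,i=grab('wrist'); P=cloud(i,d); g=np.array([.5055,-.2366])
r=np.hypot(P[...,0]-g[0],P[...,1]-g[1]); t=P[(r<.025)&(P[...,2]>.108)&(P[...,2]<.125)]
print(t.mean(0),t.min(0),t.max(0)); print(tool()[0])
move([.505,-.2366,.047],down(-.297))
E
```

```text
[ 0.50263927 -0.2350867   0.10877926] [ 0.49281072 -0.24535309  0.1080016 ] [ 0.51255924 -0.2252446   0.11024301]
[ 0.50226774 -0.23592661  0.11299456]
shift [ 3.3 -0.1 66. ] rot [-0.0013  0.0075  0.    ]
```

Call:
{"name": "arm_command", "arguments": {"plan": [[[0,0,0,0,0,0,-1],[0,0,0,0,0,0,-1],[0,0,0,0,0,0,-1]]]}}

```text
time_s: 2.35
ee_pos: [0.5061, -0.2365, 0.1227]
eef_rot: [3.141, -0.003, -0.296]
force: [-0.6, -0.3, -0.1]
grip_width: 0.0942
grip_force: 0.0
```

```bash
python3 - <<'E'
from h import *
im,d,i=grab('wrist'); P=cloud(i,d); g=np.array([.505,-.2366])
r=np.hypot(P[...,0]-g[0],P[...,1]-g[1]); m=(r<.025)&(P[...,2]>.1)&(P[...,2]<.13); t=P[m]
print(t.mean(0),t.min(0),t.max(0)); print(tool()[0], tool()[1].as_euler('xyz'))
move([.505,-.2366,.047],down(-.297))
E
```

```text
[ 0.507993   -0.23702377  0.11349592] [ 0.49266832 -0.24973816  0.10003218] [ 0.51921743 -0.2233378   0.11741421]
[ 0.50604688 -0.23622941  0.12238185] [ 3.14097838e+00 -2.83287607e-03 -2.95679313e-01]
shift [-1.1  0.6 75.4] rot [ 0.0006 -0.0028  0.0013]
```

Scaled: 75 mm / 800 = 0.0938, 55 mm / 800 = 0.0688.

Call:
{"name": "arm_command", "arguments": {"plan": [[[0,0,0.0375,0,0,0,-1],[0,0,0.0688,0,0,0,-1],[0,0,0.0938,0,0,0,-1],[0,0,0.0938,0,0,0,-1],[0,0,0.0938,0,0,0,-1],[0,0,0.0938,0,0,0,1],[0,0,0.0938,0,0,0,1],[0,0,0.0938,0,0,0,1],[0,0,0.0938,0,0,0,1],[0,0,0.0938,0,0,0,1],[0,0,0.0938,0,0,0,1],[0,0,0.0938,0,0,0,1]]], "squeeze": 20}}

```text
time_s: 3.6
ee_pos: [0.5055, -0.2354, 0.0454]
eef_rot: [-3.142, 0.0, -0.295]
force: [0.5, 0.7, -0.9]
grip_width: 0.0418
grip_force: 0.0
```

Call:
{"name": "arm_command", "arguments": {"plan": [[[0,0,0,0,0,0,1],[0,0,0,0,0,0,1],[0,0,0,0,0,0,1],[0,0,0,0,0,0,1],[0,0,0,0,0,0,1]]], "squeeze": 58}}

```text
time_s: 4.1
ee_pos: [0.5054, -0.2355, 0.0454]
eef_rot: [3.142, 0.0, -0.295]
force: [-0.8, -0.7, 0.2]
grip_width: 0.0246
grip_force: 58.0
```

```bash
python3 - <<'E'
from h import *
a,R=tool()
move([.505,-.235,.25],R); move([.47,.15,.25],down(0.0))
E
```

```text
shift [  -0.6   -0.3 -204.6] rot [0. 0. 0.]
shift [-146.1 -358.5 -204.6] rot [ 0.000e+00  1.000e-04 -2.952e-01]
```

Scaled: -358 mm / 800 = -0.4475, -146 mm / 800 = -0.1825, -0.295 rad / 1.5708 = -0.1878.

Call:
{"name": "arm_command", "arguments": {"plan": [[[0,0,-0.025,0,0,0,1],[0,0,-0.075,0,0,0,1],[0,0,-0.1375,0,0,0,1],[0,0,-0.2,0,0,0,1],[0,0,-0.2563,0,0,0,1],[-0.1825,-0.4475,-0.2563,0,0,-0.1878,1],[-0.1825,-0.4475,-0.2563,0,0,-0.1878,1],[-0.1825,-0.4475,-0.2563,0,0,-0.1878,1],[-0.1825,-0.4475,-0.2563,0,0,-0.1878,1],[-0.1825,-0.4475,-0.2563,0,0,-0.1878,1],[-0.1825,-0.4475,-0.2563,0,0,-0.1878,1],[-0.1825,-0.4475,-0.2563,0,0,-0.1878,1]]]}}

```text
time_s: 5.3
ee_pos: [0.4725, 0.115, 0.2503]
eef_rot: [-3.142, 0.0, -0.0]
force: [1.3, -1.0, -3.4]
grip_width: 0.0248
grip_force: 58.0
```

```bash
python3 - <<'E'
from h import *
move([.47,.15,.25],down(0.0)); print(ctrl.get_obs()['grip_width'])
E
```

```text
shift [ -2.5 -35.    0.3] rot [-0.      0.0003 -0.0003]
0.024825747405088795
```

Call:
{"name": "arm_command", "arguments": {"plan": [[[0,0,0,0,0,0,1],[0,0,0,0,0,0,1],[0,0,0,0,0,0,1],[0,0,0,0,0,0,1]]]}}

```text
time_s: 5.7
ee_pos: [0.4735, 0.112, 0.2503]
eef_rot: [3.141, 0.0, -0.002]
force: [-0.0, 0.1, -2.9]
grip_width: 0.025
grip_force: 58.0
```

```bash
python3 - <<'E'
from h import *
print(tool()[0]); im,d,i=grab('wrist'); cv2.imwrite('pics/w2.png',im); np.savez('w2.npz',im=im,d=d,w=i['world_to_cam'],k=[i['fx'],i['fy'],i['cx'],i['cy']])
print(proj(i,[.524,.275,.096]))
E
```

```text
[0.4734713  0.1119941  0.25033176]
(np.float64(145.0573236991218), np.float64(137.37218690592613))
```

View pics/w2.png

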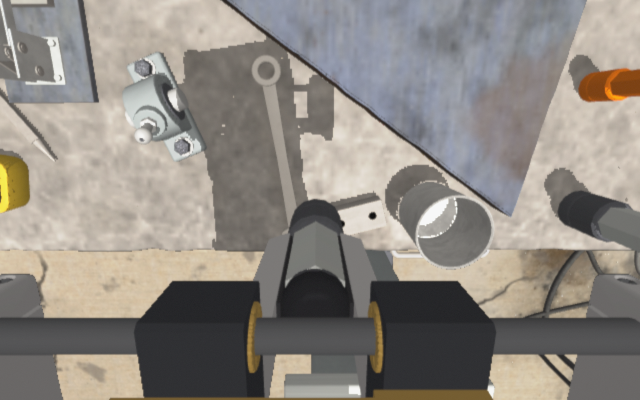

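The picture shows the ball at (143,133) and the bolts at (141,67) and (182,146). The gun is held with its nose at (316,215).

```bash
cat >> h.py <<'E'
from scipy.optimize import least_squares
def ball(P,g,r=.008,zmin=.09):
    q=P[(np.linalg.norm(P-g,axis=-1)<.018)&(P[...,2]>zmin)]
    f=lambda c: np.linalg.norm(q-c,axis=1)-r
    s=least_squares(f,np.array(g)-[0,0,.002],loss='soft_l1',f_scale=.0005); return s.x,len(q),np.median(abs(s.fun))
def blob(P,xy,r,z0,z1):
    q=P[(np.hypot(P[...,0]-xy[0],P[...,1]-xy[1])<r)&(P[...,2]>z0)&(P[...,2]<z1)]; return (q.min(0)+q.max(0))/2,q.mean(0),len(q)
E
python3 - <<'E'
from h import *
z=np.load('w2.npz'); i=dict(zip(['fx','fy','cx','cy'],z['k']),world_to_cam=z['w']); P=cloud(i,z['d'])
print('ball',ball(P,np.array([.524,.275,.096])))
A=[]
for u,v in [(182,146),(141,67)]:
    c=P[v,u]; b=blob(P,c[:2],.015,.018,.03); A.append(b[0]); print(c,b)
e=A[1]-A[0]; print('len',np.hypot(*e[:2]),'yaw',np.arctan2(e[1],e[0]), 'mid',(A[0]+A[1])/2)
move([.465,.265,.225],down(.35))
E
```

```text
ball (array([0.52571143, 0.27606673, 0.09738417]), 249, np.float64(0.0003535262979164873))
[0.50947033 0.26675376 0.0270917 ] (array([0.51045939, 0.26766343, 0.02385907]), array([0.5091589 , 0.267862  , 0.02419181]), 231)
[0.59594269 0.30348916 0.02666793] (array([0.59531122, 0.30250276, 0.02288999]), array([0.59505872, 0.30198041, 0.02406695]), 268)
len 0.09172574610023904 yaw 0.3896024100650669 mid [0.55288531 0.2850831  0.02337453]
shift [  -8.8 -153.    25.4] rot [ 0.000e+00  1.000e-04 -3.521e-01]
```

Scaled: -153 mm / 800 = -0.1913, 25 mm / 800 = 0.0313, -0.38 rad / 1.5708 = -0.2419.

Call:
{"name": "arm_command", "arguments": {"plan": [[[-0.0113,-0.1913,0.0313,0,0,-0.2419,1],[-0.0113,-0.1913,0.0313,0,0,-0.2419,1],[-0.0113,-0.1913,0.0313,0,0,-0.2419,1],[-0.0113,-0.1913,0.0313,0,0,-0.2419,1],[-0.0113,-0.1913,0.0313,0,0,-0.2419,1],[-0.0113,-0.1913,0.0313,0,0,-0.2419,1],[-0.0113,-0.1913,0.0313,0,0,-0.2419,1],[-0.0113,-0.1913,0.0313,0,0,-0.2419,1],[-0.0113,-0.1913,0.0313,0,0,-0.2419,1]]]}}

```text
time_s: 6.65
ee_pos: [0.4646, 0.2654, 0.2257]
eef_rot: [3.142, -0.0, 0.379]
force: [-0.1, 0.2, -3.2]
grip_width: 0.0247
grip_force: 58.0
```

```bash
cat > look.py <<'E'
from h import *
import sys
p,R=tool(); im,d,i=grab('wrist'); cv2.imwrite(f'pics/{sys.argv[1]}.png',im); P=cloud(i,d)
print('tcp',p.round(4),R.as_euler('xyz').round(4))
c,n,e=ball(P,np.array([.5257,.2755,.0965])); print('ball',c.round(4),n,e)
A=[]
for g in [(.5095,.2675),(.5955,.3025)]:
    b=blob(P,g,.015,.018,.03); A.append(b[0]); print('bolt',b[0].round(4),b[2])
e=A[1]-A[0]; print('len',np.hypot(*e[:2]),'yaw',np.arctan2(e[1],e[0]))
# gun in tool frame: nose and hexagon
T=R.inv().apply((P-p).reshape(-1,3)); T=T[(np.hypot(T[:,0],T[:,1])<.022)&(T[:,2]>-.04)&(T[:,2]<.06)]
for z in np.arange(-.02,.06,.006):
    q=T[abs(T[:,2]-z)<.003]
    if len(q)>15: print('gun',round(z,3),len(q),'x max',np.percentile(q[:,0],97).round(4),'y',np.percentile(q[:,1],[2,98]).round(4))
E
python3 look.py w3
```

```text
tcp [0.4646 0.2654 0.2257] [ 3.1416e+00 -4.0000e-04  3.7860e-01]
ball [0.5256 0.2761 0.0971] 263 0.00034074836646312903
bolt [0.5071 0.2695 0.0227] 202
bolt [0.5947 0.3037 0.0226] 268
len 0.09396483441030776 yaw 0.3724061105968908
gun -0.02 348 x max 0.014 y [-0.0195  0.0193]
gun -0.014 309 x max 0.0141 y [-0.0193  0.0196]
gun -0.008 271 x max 0.014 y [-0.0195  0.019 ]
gun -0.002 209 x max 0.0141 y [-0.0171  0.016 ]
gun 0.004 571 x max 0.0171 y [-0.014   0.0138]
gun 0.01 144 x max 0.0174 y [-0.0148  0.0152]
gun 0.016 137 x max 0.0175 y [-0.0148  0.015 ]
gun 0.022 117 x max 0.0176 y [-0.0157  0.0149]
gun 0.028 75 x max 0.0174 y [-0.0145  0.0152]
gun 0.034 144 x max 0.0174 y [-0.0153  0.0153]
gun 0.04 92 x max 0.0174 y [-0.0152  0.0154]
```

View pics/w3.png

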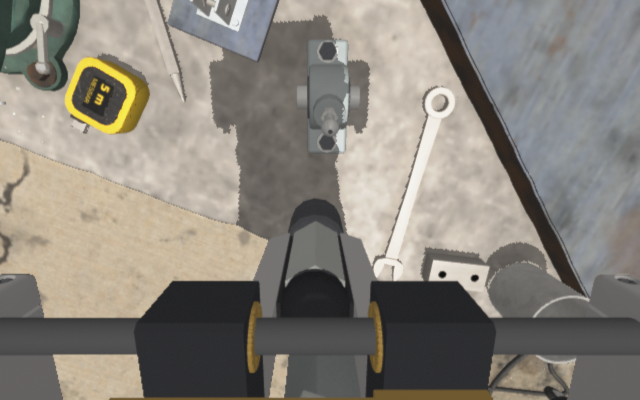

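```bash
cat > aim.py <<'E'
from h import *
import sys
yaw=.38; ball_c=np.array([.5256,.2759,.0958]); a=np.radians(25)
n=np.array([-np.cos(yaw)*np.sin(a),-np.sin(yaw)*np.sin(a),np.cos(a)]); foot=ball_c-.026*n
R=down(yaw)*Rn.from_rotvec([0,a,0])
def tcp(s): return foot+n*(s+.0454)-R.apply([.0004,0,0])
if __name__=='__main__':
    o=ctrl.get_obs(); p,Rc=tool()
    print('zaxis err',(Rc.apply([0,0,1])+n).round(4),'F',np.array(o['force']).round(1),'along n',(o['force']@n).round(1),o['grip_width'])
    print('now: gun rel foot in nipple axes (mm)',(R.inv().apply(p+Rc.apply([.0004,0,.0454])-foot)*1000).round(1))
    for s in map(float,sys.argv[1:]): print(s,tcp(s).round(4)); move(tcp(s),R)
E
python3 aim.py .06 .045
```

```text
zaxis err [-0.3922 -0.1566 -0.0937] F [-0.2 -0.5 -2.5] along n -2.1 0.024464220034184588
now: gun rel foot in nipple axes (mm) [ -18.8  -13.1 -128. ]
0.06 [0.4941 0.2633 0.1676]
shift [26.6 13.  58.1] rot [ 2.00e-04  4.36e-01 -1.10e-03]
0.045 [0.5    0.2657 0.154 ]
shift [33.  13.  71.7] rot [ 2.00e-04  4.36e-01 -1.10e-03]
```

Scaled: 58 mm / 800 = 0.0725, 45 mm / 800 = 0.0563, 0.436 rad / 1.5708 = 0.2776.

Call:
{"name": "arm_command", "arguments": {"plan": [[[0.0063,0.0063,0.0063,0,0.0828,0,1],[0.015,0.0125,0.0188,0,0.1655,0,1],[0.025,0.0163,0.0375,0,0.2419,0,1],[0.0325,0.0163,0.0563,0,0.2776,-0.0006,1],[0.0338,0.0163,0.0725,0,0.2776,-0.0006,1],[0.0338,0.0163,0.0725,0,0.2776,-0.0006,1],[0.0338,0.0163,0.0725,0,0.2776,-0.0006,1],[0.0338,0.0163,0.0725,0,0.2776,-0.0006,1],[0.0338,0.0163,0.0725,0,0.2776,-0.0006,1]]]}}

```text
time_s: 7.6
ee_pos: [0.4945, 0.2641, 0.1682]
eef_rot: [3.141, -0.437, 0.381]
force: [1.1, 0.9, -2.8]
grip_width: 0.0248
grip_force: 58.0
```

```bash
python3 aim.py .045; python3 look.py w4; python3 - <<'E'
from h import *
im,d,i=grab('scene'); w=cv2.imread('pics/w4.png')
a=cv2.resize(im[185:275,205:305],(440,396),interpolation=cv2.INTER_CUBIC); b=cv2.resize(w[60:240,230:410],(356,356),interpolation=cv2.INTER_CUBIC)
b=cv2.copyMakeBorder(b,0,40,0,0,0); cv2.imwrite('pics/c4.png',np.hstack([a,b]))
E
```

```text
zaxis err [0.0004 0.0003 0.0002] F [ 1.1  0.9 -2.8] along n -3.1 0.02480517669584187
now: gun rel foot in nipple axes (mm) [  0.9  -0.6 -60.3]
0.045 [0.5    0.2657 0.154 ]
shift [-0.9  0.6 15.3] rot [-0.0001 -0.0006  0.0007]
tcp [0.4945 0.2641 0.1682] [ 3.1414 -0.4369  0.3808]
ball [0.5254 0.2756 0.0971] 55 0.00013858471544850141Traceback (most recent call last):
  File "look.py", line 8, in <module>
    b=blob(P,g,.015,.018,.03); A.append(b[0]); print('bolt',b[0].round(4),b[2])
  File "h.py", line 25, in blob
    q=P[(np.hypot(P[...,0]-xy[0],P[...,1]-xy[1])<r)&(P[...,2]>z0)&(P[...,2]<z1)]; return (q.min(0)+q.max(0))/2,q.mean(0),len(q)
                                                                                          ~~~~~^^^
    return umr_minimum(a, axis, None, out, keepdims, initial, where)
ValueError: zero-size array to reduction operation minimum which has no identity
```

View pics/c4.png

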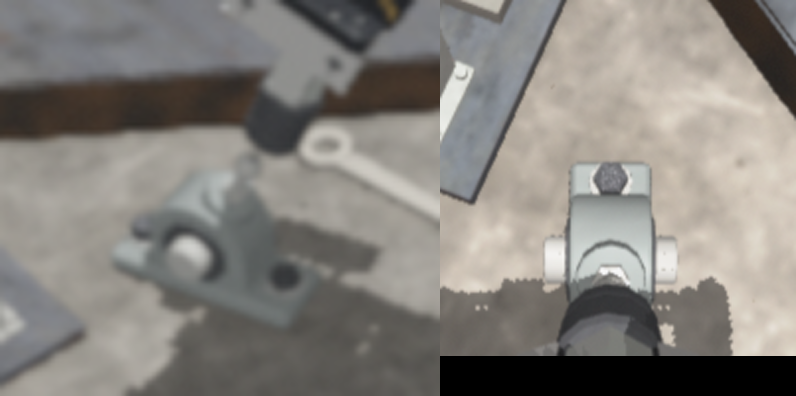

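The wrist view shows the nose in line with the nipple, maybe 1–2 mm to the left (nose near column 315, nipple hexagon near 317). The scene view shows the nose just above the ball with matching tilt. One finer measurement of the lateral offset.

```bash
python3 - <<'E'
from h import *
p,R=tool(); im,d,i=grab('wrist'); P=cloud(i,d); T=R.inv().apply((P-p).reshape(-1,3)).reshape(400,640,3)*1000
dd=T[...,2]
# nose
for a,b,nm in [(20,28,'nose'),(28,36,'nose'),(36,44,'nose')]:
    m=(dd>a)&(dd<b)&(abs(T[...,0])<25)&(abs(T[...,1])<25); q=T[m]
    A=np.c_[2*q[:,:2],np.ones(len(q))]; s=np.linalg.lstsq(A,(q[:,:2]**2).sum(1),rcond=None)[0]; print(nm,a,len(q),s[:2].round(2),np.sqrt(s[2]+s[0]**2+s[1]**2).round(2),q[:,1].min().round(1),q[:,1].max().round(1))
# boss disc, hexagon, neck at distance: boss top at tool z=45.4+60.3=105.7
for a,b in [(74,80),(80,88),(88,96),(98,101),(103,109)]:
    m=(dd>a)&(dd<b)&(abs(T[...,0])<25)&(abs(T[...,1])<22); q=T[m]
    if len(q): print(a,len(q),'x',q[:,0].min().round(1),q[:,0].max().round(1),'y',np.percentile(q[:,1],[1,50,99]).round(1))
m=(dd>103)&(dd<109)&(abs(T[...,0])<22)&(abs(T[...,1])<20); q=T[m]
s=np.linalg.lstsq(np.c_[q[:,:2],np.ones(len(q))],q[:,2],rcond=None)[0]; print('boss plane slope',s.round(4))
E
```

```text
nose 20 145 [-1.88  0.14] 16.71 -16.4 16.2
nose 28 127 [-2.36  0.22] 16.7 -16.4 16.3
nose 36 105 [-2.42  0.2 ] 16.7 -16.1 16.3
74 55 x 3.8 8.2 y [-5.8  0.8  7.4]
88 4 x 4.4 4.7 y [-0.8  0.8  2.5]
98 62 x -0.9 7.5 y [-6.7  2.1  8.4]
103 497 x -6.1 15.7 y [-13.8   0.9  15.5]
boss plane slope [4.220000e-02 2.000000e-04 1.045232e+02]
```

```bash
cat > gun.py <<'E'
from h import *
p,R=tool(); im,d,i=grab('wrist'); P=cloud(i,d); T=R.inv().apply((P-p).reshape(-1,3)).reshape(400,640,3)*1000
C=np.linalg.inv(i['world_to_cam']); print('cam in tool',R.inv().apply(C[:3,3]-p).round(4),(R.inv()*Rn.from_matrix(C[:3,:3])).as_rotvec().round(4))
z,x,y=T[...,2],T[...,0],T[...,1]
for a in range(-24,46,5):
    m=(abs(z-a)<2.5)&(abs(x)<22)&(abs(y)<4)
    if m.sum()>3: v,u=np.nonzero(m); print(a,m.sum(),np.percentile(x[m],[10,50,90]).round(1))
E
python3 gun.py
```

```text
cam in tool [ 7.290e-02 -1.000e-04 -1.806e-01] [-0.2004 -0.2014  1.5624]
-24 54 [11.4 12.4 13.2]
-19 50 [11.3 12.2 13.2]
-14 45 [11.2 12.2 13. ]
-9 43 [11.  11.9 12.8]
-4 38 [10.9 11.7 12.7]
1 94 [11.  12.4 14. ]
6 67 [13.6 14.9 15.4]
11 29 [14.8 15.1 15.4]
16 28 [14.7 14.9 15.3]
21 24 [14.5 14.7 15.2]
26 24 [14.2 14.5 14.8]
31 24 [13.5 14.1 14.5]
36 21 [13.8 14.3 14.5]
41 20 [13.8 14.1 14.4]
```

```bash
python3 - <<'E'
from h import *
def an(P,p,R,nm):
    m=(abs(P[...,2])<.012)&(P[...,0]>.38)&(P[...,0]<.62)&(P[...,1]>.15)&(P[...,1]<.42); q=P[m]
    s=least_squares(lambda c:q@np.r_[c[:2],0]+c[2]-q[:,2],[0,0,0],loss='soft_l1',f_scale=.001).x; print(nm,'bench slope',s[:2].round(4),'h',(s[:2]@[.5,.27]+s[2]).round(4),m.sum())
    T=R.inv().apply((P-p).reshape(-1,3))*1000
    r=[]
    for a in range(10,44,4):
        k=(abs(T[:,2]-a)<2)&(abs(T[:,0])<22)&(abs(T[:,1])<4)
        if k.sum()>3: r.append((a,np.median(T[k,0])))
    print(np.polyfit(*np.array(r).T,1).round(4), np.round(r,1).tolist())
z=np.load('w2.npz'); i=dict(zip(['fx','fy','cx','cy'],z['k']),world_to_cam=z['w']); an(cloud(i,z['d']),np.array([.4734713,.1119941,.25033]),down(-.002),'w2')
p,R=tool(); im,d,i=grab('wrist'); an(cloud(i,d),p,R,'now')
E
```

```text
w2 bench slope [ 0.0004 -0.0007] h 0.0017 34895
[-3.30000e-03  1.68347e+01] [[10.0, 16.8], [14.0, 16.8], [18.0, 16.9], [22.0, 16.7], [26.0, 16.9], [30.0, 16.4], [34.0, 16.6], [38.0, 16.8], [42.0, 16.7]]
now bench slope [-0.0003 -0.0009] h 0.0013 29032
[-0.0394 15.6163] [[10.0, 15.2], [14.0, 15.1], [18.0, 14.9], [22.0, 14.8], [26.0, 14.6], [30.0, 14.4], [34.0, 14.1], [38.0, 14.2], [42.0, 14.0]]
```

```bash
python3 - <<'E'
from h import *
p,R=tool(); im,d,i=grab('wrist'); P=cloud(i,d); T=R.inv().apply((P-p).reshape(-1,3)).reshape(400,640,3)*1000
x,y,z=T[...,0],T[...,1],T[...,2]
m=(z>99)&(z<112)&(abs(x)<25)&(abs(y)<25); rr=np.hypot(x+.3,y-.8)
k=m&(rr>9.5)&(rr<14.5); q=T[k]
s=least_squares(lambda c:q@np.r_[c[:2],0]+c[2]-q[:,2],[0,0,105.],loss='soft_l1',f_scale=.3); print(s.x.round(4),len(q),np.median(abs(s.fun)))
for a in np.arange(-6,22,2.): 
    kk=m&(abs(x-a)<1)&(rr>9); 
    if kk.sum(): print(a,kk.sum(),np.percentile(z[kk],[10,50,90]).round(1),np.percentile(y[kk],[2,98]).round(1))
E
```

```text
[-1.440000e-02 -1.600000e-03  1.043534e+02] 317 0.48911182832952704
-6.0 9 [104.8 105.  105.4] [-12.8  13.8]
-4.0 25 [103.7 104.7 106. ] [-15.5  14.6]
-2.0 30 [103.4 104.4 105.4] [-13.8  16. ]
0.0 30 [103.8 104.3 104.9] [-14.2  15.5]
2.0 35 [103.3 104.4 105.3] [-15.2  15.5]
4.0 48 [103.5 104.5 107.3] [-14.9  15.7]
6.0 41 [103.4 104.4 105.9] [-14.1  14.6]
8.0 48 [103.5 104.3 105.9] [-12.   13.9]
10.0 85 [103.4 104.3 105.2] [-11.1  12.8]
12.0 59 [103.4 104.3 106.5] [-9.5 11. ]
14.0 57 [103.9 104.9 110.1] [-7.6  8.4]
16.0 23 [104.2 106.9 111.5] [-2.2  3.9]
```

```bash
cat > aim2.py <<'E'
from aim import *
foot=foot+R.apply([.0004,0,0]); G=.038; off=np.array([-.003,0,.0454]); R2=R*Rn.from_rotvec([0,G,0])
def tcp2(s): return foot+n*s-R2.apply(off)
o=ctrl.get_obs(); p,Rc=tool()
print('rpy',Rc.as_euler('xyz').round(4),'F along n',(o['force']@n).round(1),'F tool',Rc.inv().apply(o['force']).round(1),'M',np.round(o['moment'],2),o['grip_width'].round(4),'t',o['time_s'])
print('gun rel foot in nipple axes (mm)',(R.inv().apply(p+Rc.apply(off)-foot)*1000).round(1))
for s in map(float,sys.argv[1:]): print(s); move(tcp2(s),R2)
E
python3 aim2.py .06 .03
```

```text
Traceback (most recent call last):
  File "aim2.py", line 5, in <module>
    print('rpy',Rc.as_euler('xyz').round(4),'F along n',(o['force']@n).round(1),'F tool',Rc.inv().apply(o['force']).round(1),'M',np.round(o['moment'],2),o['grip_width'].round(4),'t',o['time_s'])
                                                                                                                                                         ^^^^^^^^^^^^^^^^^^^^^
AttributeError: 'float' object has no attribute 'round'
```

```bash
sed -i "s/o\['grip_width'\].round(4)/round(o['grip_width'],4)/" aim2.py; python3 aim2.py .06 .03
```

```text
rpy [ 3.1414 -0.436   0.3809] F along n -2.0 F tool [-0.5  0.5  2. ] M [-0.14  0.41 -0.03] 0.0249 t 7.9
gun rel foot in nipple axes (mm) [ -3.5  -0.6 -59.8]
0.06
shift [ 1.8  0.6 -0.3] rot [-0.0002  0.0383  0.0008]
0.03
shift [ 1.8  0.6 29.7] rot [-0.0002  0.0383  0.0008]
```

Scaled: 25 mm / 800 = 0.0313, 1.8 mm / 800 = 0.0023, 0.038 rad / 1.5708 = 0.0242.

Call:
{"name": "arm_command", "arguments": {"plan": [[[0.0023,0.0008,0,0,0.0127,0,1],[0.0023,0.0008,0,0,0.0242,0.0006,1],[0.0023,0.0008,0.0075,0,0.0242,0.0006,1],[0.0023,0.0008,0.015,0,0.0242,0.0006,1],[0.0023,0.0008,0.0225,0,0.0242,0.0006,1],[0.0023,0.0008,0.0275,0,0.0242,0.0006,1],[0.0023,0.0008,0.0313,0,0.0242,0.0006,1],[0.0023,0.0008,0.0313,0,0.0242,0.0006,1],[0.0023,0.0008,0.0313,0,0.0242,0.0006,1]]], "squeeze": 60}}

```text
time_s: 8.8
ee_pos: [0.5058, 0.268, 0.1456]
eef_rot: [-3.141, -0.474, 0.38]
force: [0.2, 0.3, -2.5]
grip_width: 0.0247
grip_force: 60.0
```

```bash
python3 aim2.py .02 .01; python3 gun.py
```

```text
rpy [-3.1413 -0.474   0.3797] F along n -2.4 F tool [-0.8 -0.2  2.3] M [-0.14  0.41 -0.02] 0.0247 t 8.8
gun rel foot in nipple axes (mm) [  0.   -0.  -34.6]
0.02
shift [-0.6  0.  14.6] rot [-0.0001  0.0004 -0.0002]
0.01
shift [-1.   0.  24.6] rot [-0.0001  0.0004 -0.0002]
cam in tool [ 7.310e-02 -1.000e-04 -1.809e-01] [-0.2001 -0.2011  1.5625]
-24 58 [11.6 12.6 13.7]
-19 49 [11.5 12.5 13.5]
-14 46 [11.3 12.1 13.1]
-9 41 [11.2 11.9 12.9]
-4 35 [11.  11.8 12.4]
1 102 [11.  12.5 14.1]
6 65 [14.2 15.  15.6]
11 25 [14.9 15.2 15.6]
16 28 [14.7 15.  15.5]
21 29 [14.5 14.8 15.2]
26 20 [14.3 14.7 15.2]
31 24 [13.6 14.2 14.6]
36 22 [14.1 14.5 14.7]
41 18 [13.9 14.2 14.5]
```

Scaled: 13 mm / 800 = 0.0163, 11 mm / 800 = 0.0138.

Call:
{"name": "arm_command", "arguments": {"plan": [[[-0.0001,0,0.0038,0,0,0,1],[-0.0003,0,0.0075,0,0,0,1],[-0.0005,0,0.0113,0,0,0,1],[-0.0005,0,0.0138,0,0,0,1],[-0.0006,0,0.0163,0,0,0,1],[-0.0006,0,0.0163,0,0,0,1],[-0.0006,0,0.0163,0,0,0,1]]]}}

```text
time_s: 9.55
ee_pos: [0.5109, 0.27, 0.1338]
eef_rot: [-3.141, -0.474, 0.38]
force: [-0.4, -0.5, -3.2]
grip_width: 0.0242
grip_force: 60.0
```

```bash
python3 aim2.py .012 .004 0; python3 gun.py|tail -6
```

```text
rpy [-3.1414 -0.474   0.3798] F along n -2.6 F tool [-1.9  0.3  2.6] M [-0.14  0.39  0.04] 0.0242 t 9.55
gun rel foot in nipple axes (mm) [  0.   -0.  -21.6]
0.012
shift [-0.4  0.   9.6] rot [-0.0001  0.0003 -0.0002]
0.004
shift [-0.7  0.  17.6] rot [-0.0001  0.0003 -0.0002]
0.0
shift [-0.8  0.  21.6] rot [-0.0001  0.0003 -0.0002]
16 29 [14.4 14.9 15.3]
21 25 [14.4 14.7 15.1]
26 25 [14.  14.5 14.9]
31 25 [13.5 14.  14.5]
36 21 [13.8 14.1 14.6]
41 18 [13.5 13.9 14.3]
```

Mouth at 21.6 mm, no side force. I push through the snap.

Scaled: 7 mm / 800 = 0.0088, 6 mm / 800 = 0.0075.

Call:
{"name": "arm_command", "arguments": {"plan": [[[-0.0001,0,0.0025,0,0,0,1],[-0.0003,0,0.005,0,0,0,1],[-0.0003,0,0.0063,0,0,0,1],[-0.0003,0,0.0075,0,0,0,1],[-0.0004,0,0.0088,0,0,0,1]]]}}

```text
time_s: 10.1
ee_pos: [0.5137, 0.2712, 0.1276]
eef_rot: [-3.141, -0.474, 0.38]
force: [-1.2, -1.0, -0.8]
grip_width: 0.0252
grip_force: 60.0
```

Scaled: 5 mm / 800 = 0.0063, 4 mm / 800 = 0.005.

Call:
{"name": "arm_command", "arguments": {"plan": [[[0,0,0.0013,0,0,0,1],[-0.0001,0,0.0025,0,0,0,1],[-0.0001,0,0.0038,0,0,0,1],[-0.0003,0,0.005,0,0,0,1],[-0.0003,0,0.0063,0,0,0,1],[-0.0003,0,0.0063,0,0,0,1]]]}}

```text
time_s: 10.7
ee_pos: [0.5153, 0.2718, 0.1222]
eef_rot: [-3.141, -0.473, 0.38]
force: [4.9, 1.6, -12.7]
grip_width: 0.0251
grip_force: 60.0
```

```bash
python3 aim2.py .004 0; python3 gun.py|tail -12
```

```text
rpy [-3.1414 -0.4729  0.3798] F along n -13.7 F tool [-1.2  0.3 13.7] M [-0.19  0.47  0.03] 0.0251 t 10.7
gun rel foot in nipple axes (mm) [-0.6  0.  -9.1]
0.004
shift [ 0.4 -0.   5.1] rot [-0.0001  0.0014 -0.0002]
0.0
shift [ 0.2 -0.   9.1] rot [-0.0001  0.0014 -0.0002]
-14 42 [11.6 12.5 13.4]
-9 44 [11.4 12.4 13.1]
-4 40 [11.3 12.  13.1]
1 114 [11.5 13.1 14.8]
6 55 [14.4 15.5 16.1]
11 27 [15.2 15.6 16.1]
16 30 [15.1 15.5 15.8]
21 24 [14.9 15.3 15.6]
26 26 [14.7 15.1 15.5]
31 22 [14.1 14.7 15. ]
36 22 [14.4 14.9 15.2]
41 18 [14.2 14.6 15. ]
```

It has snapped: the jaws now pull the gun on (11 N). I continue to the boss.

Scaled: 7 mm / 800 = 0.0088, 6 mm / 800 = 0.0075, 0.001 rad / 1.5708 = 0.0006.

Call:
{"name": "arm_command", "arguments": {"plan": [[[0,0,0.0019,0,0,0,1],[0.0001,0,0.0038,0,0.0006,0,1],[0.0001,0,0.0056,0,0.0006,0,1],[0.0001,0,0.0075,0,0.0006,0,1],[0.0001,0,0.0088,0,0.0006,0,1],[0.0001,0,0.0088,0,0.0006,0,1]]]}}

```text
time_s: 11.35
ee_pos: [0.519, 0.2733, 0.1175]
eef_rot: [-3.141, -0.477, 0.38]
force: [-4.6, -1.7, 6.9]
grip_width: 0.025
grip_force: 60.0
```

```bash
python3 aim2.py 0; python3 gun.py|tail -12
```

```text
rpy [-3.1412 -0.4767  0.3798] F along n 8.3 F tool [-1.1 -0.1 -8.4] M [-0.18  0.44 -0.01] 0.025 t 11.35
gun rel foot in nipple axes (mm) [ 1.2 -0.1 -3.1]
0.0
shift [-1.2  0.1  3.1] rot [-0.0002 -0.0023 -0.0002]
-14 40 [10.8 11.6 12.4]
-9 39 [10.4 11.3 12.1]
-4 41 [ 9.8 10.9 11.8]
1 102 [10.2 11.8 13.3]
6 58 [13.1 14.1 14.7]
11 27 [13.7 14.2 14.6]
16 28 [13.6 13.8 14.2]
21 24 [13.2 13.6 14. ]
26 23 [13.  13.3 13.8]
31 22 [12.3 12.7 13.3]
36 22 [12.5 12.9 13.2]
41 16 [12.2 12.7 13. ]
```

Scaled: 3 mm / 800 = 0.0038, 2 mm / 800 = 0.0025.

Call:
{"name": "arm_command", "arguments": {"plan": [[[0,0,0.0013,0,0,0,1],[-0.0001,0,0.0025,0,0,0,1],[-0.0001,0,0.0038,0,0,0,1],[-0.0001,0,0.0038,0,0,0,1],[-0.0001,0,0.0038,0,0,0,1]]]}}

```text
time_s: 11.9
ee_pos: [0.5204, 0.2739, 0.1153]
eef_rot: [-3.141, -0.478, 0.38]
force: [-6.4, -2.6, 9.9]
grip_width: 0.0246
grip_force: 60.0
```

```bash
python3 aim2.py 0; python3 gun.py|tail -8
```

```text
rpy [-3.1412 -0.4776  0.3798] F along n 11.9 F tool [ -1.5   0.  -12. ] M [-0.26  0.38 -0.05] 0.0246 t 11.9
gun rel foot in nipple axes (mm) [ 1.7 -0.1 -0.5]
0.0
shift [-1.6  0.1  0.4] rot [-0.0003 -0.0032 -0.0002]
6 65 [12.6 13.6 14.2]
11 27 [13.3 13.7 14. ]
16 23 [13.  13.4 13.7]
21 27 [12.8 13.2 13.3]
26 22 [12.3 12.8 13.1]
31 21 [11.6 12.1 12.8]
36 22 [11.7 12.4 12.8]
41 15 [11.7 12.2 12.4]
```

Scaled: 2 mm / 800 = 0.0025, 1.4 mm / 800 = 0.0018, 0.006 rad / 1.5708 = 0.0038.

Call:
{"name": "arm_command", "arguments": {"plan": [[[-0.0003,0,0.0009,0,0,0,1],[-0.0005,0,0.0018,0,0.0019,0,1],[-0.0006,0,0.0025,0,0.0038,0,1],[-0.0006,0,0.0025,0,0.0038,0,1],[-0.0006,0,0.0025,0,0.0038,0,1]]]}}

```text
time_s: 12.45
ee_pos: [0.5213, 0.2743, 0.1143]
eef_rot: [-3.141, -0.485, 0.38]
force: [-9.9, -5.2, 17.3]
grip_width: 0.0248
grip_force: 60.0
```

```bash
python3 aim2.py; python3 gun.py|tail -8
```

```text
rpy [-3.1411 -0.4855  0.3798] F along n 20.4 F tool [ -1.8   1.2 -20.6] M [-0.25  0.35 -0.05] 0.0248 t 12.45
gun rel foot in nipple axes (mm) [ 2.5 -0.1  0.8]
6 57 [12.  13.2 13.6]
11 25 [12.7 13.1 13.4]
16 28 [12.5 12.9 13.2]
21 22 [12.2 12.5 12.8]
26 23 [11.8 12.2 12.6]
31 21 [11.  11.5 12. ]
36 24 [11.1 11.6 11.9]
41 14 [10.9 11.3 11.7]
```

Scaled: 1 mm / 800 = 0.0013, 0.5 mm / 800 = 0.0006.

Call:
{"name": "arm_command", "arguments": {"plan": [[[0,0,0.0006,0,0,0,1],[0,0,0.0013,0,0,0,1],[0,0,0.0013,0,0,0,1],[0,0,0.0013,0,0,0,1]]]}}

```text
time_s: 12.9
ee_pos: [0.5222, 0.2747, 0.1145]
eef_rot: [-3.141, -0.487, 0.38]
force: [-13.7, -6.8, 27.5]
grip_width: 0.0246
grip_force: 60.0
```

```bash
python3 aim2.py; python3 - <<'E'
from h import *
p,R=tool(); im,d,i=grab('wrist'); P=cloud(i,d); T=R.inv().apply((P-p).reshape(-1,3)).reshape(400,640,3)*1000
x,y,z=T[...,0],T[...,1],T[...,2]
# boss outer ring and nose profile along the middle columns, in tool z
m=(abs(y)<3)&(abs(x)<30)&(z>-10)&(z<75)
o=np.argsort(z[m]); print(np.c_[z[m][o],x[m][o]][::6].round(1).tolist())
# gun axis direction: plane fit of the front strip
from aim import n
r=[(a,np.median(x[(abs(z-a)<1.5)&(abs(y)<3)&(abs(x)<22)])) for a in range(9,41,3)]
s=np.polyfit(*np.array(r).T,1)[0]; g=-R.apply([s,0,1]); g/=np.linalg.norm(g); print('gun slope',s.round(3),'gun axis',g.round(3),'nipple',n.round(3),'deg',np.degrees(np.arccos(g@n)).round(2))
w=cv2.resize(im[110:290,230:410],(400,400),interpolation=cv2.INTER_CUBIC); q,_,_=grab('scene')
cv2.imwrite('pics/c5.png',np.hstack([cv2.resize(q[185:275,205:295],(400,400),interpolation=cv2.INTER_CUBIC),w]))
E
```

```text
rpy [-3.141  -0.4874  0.3797] F along n 31.3 F tool [ -0.6   1.3 -31.4] M [-0.34  0.32 -0.12] 0.0246 t 12.9
gun rel foot in nipple axes (mm) [ 3.6 -0.2  1. ]
[[-9.9, 10.5], [-8.7, 9.4], [-7.8, 9.7], [-6.7, 9.3], [-5.6, 10.0], [-4.1, 10.1], [-3.5, 10.4], [-2.4, 10.6], [-1.2, 9.0], [0.5, 9.6], [1.5, 9.9], [2.0, 8.5], [2.3, 10.2], [2.5, 10.1], [2.7, 8.8], [2.7, 11.2], [2.9, 10.5], [3.1, 11.1], [3.3, 12.2], [3.4, 11.6], [3.6, 12.1], [3.9, 12.0], [4.1, 12.5], [4.4, 12.4], [4.9, 13.5], [5.5, 12.7], [7.2, 12.7], [8.4, 12.9], [10.1, 12.4], [11.4, 12.6], [12.7, 12.2], [14.5, 12.3], [16.2, 11.7], [17.5, 11.9], [19.1, 12.1], [21.0, 11.5], [22.8, 11.6], [24.6, 11.7], [27.1, 11.6], [28.9, 11.1], [32.1, 10.2], [32.9, 10.6], [35.0, 10.7], [36.9, 10.8], [39.2, 10.1], [41.0, 10.3], [48.1, 9.0], [50.7, 8.3], [53.3, 8.3], [54.9, 8.6], [56.2, 9.7], [56.6, 11.1], [56.9, 8.8], [57.2, 9.5], [57.6, 9.4], [57.8, 9.3], [58.1, 10.0], [58.4, 10.7], [58.8, 12.0], [59.1, 13.4], [59.3, 12.6], [59.6, 14.1], [60.2, 14.7], [60.4, 12.4], [60.7, 14.5], [61.4, 15.9], [61.7, 15.8], [62.2, 15.7], [62.7, 14.8], [63.0, 17.0], [63.4, 16.2], [64.2, 17.5], [64.7, 17.3], [65.3, 18.0], [66.0, 18.6], [66.3, 17.7], [66.6, 19.2], [67.1, 19.8], [68.1, 19.6], [68.5, 19.5], [69.1, 20.2], [69.8, 20.8], [71.5, 21.2], [72.3, 21.8], [73.7, 22.3]]
gun slope -0.074 gun axis [-0.373 -0.15   0.916] nipple [-0.392 -0.157  0.906] deg 1.28
```

View pics/c5.png

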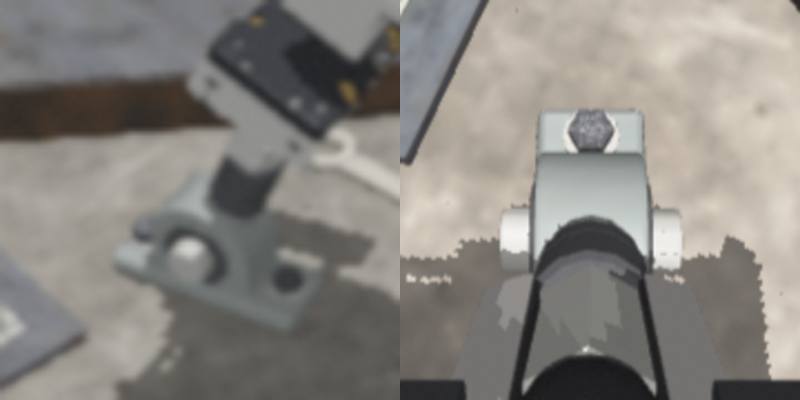

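The nose sits on the boss, and the axial force of 34 N is well above the spring's 17 N. The arm's give has left the gun about 1.3° too upright, so I square it up with a small sideways shift.

Scaled: -2 mm / 800 = -0.0025, -1.4 mm / 800 = -0.0018.

Call:
{"name": "arm_command", "arguments": {"plan": [[[-0.0009,0,0,0,0,0,1],[-0.0018,0,0,0,0,0,1],[-0.0025,0,0,0,0,0,1],[-0.0025,0,0,0,0,0,1],[-0.0025,0,0,0,0,0,1]]]}}

```text
time_s: 13.5
ee_pos: [0.5208, 0.2741, 0.1138]
eef_rot: [-3.141, -0.488, 0.38]
force: [-13.4, -6.4, 27.2]
grip_width: 0.0248
grip_force: 60.0
```

```bash
cat > ax.py <<'E'
from h import *
from aim import n
p,R=tool(); D=[]
for k in range(3):
    im,d,i=grab('wrist'); P=cloud(i,d); D.append(R.inv().apply((P-p).reshape(-1,3))*1000)
T=np.vstack(D)
T=T[(T[:,2]>7)&(T[:,2]<41)&(abs(T[:,0])<22)&(abs(T[:,1])<13)]
f=lambda c: np.hypot(T[:,0]-c[0]-c[1]*T[:,2],T[:,1]-c[2]-c[3]*T[:,2])-17
c=least_squares(f,[-3,-.05,0,0],loss='soft_l1',f_scale=.3).x
g=-R.apply([c[1],c[3],1]); g/=np.linalg.norm(g); print('fit',c.round(3),'gun axis',g.round(3),'lean',np.degrees(np.arccos(g[2])).round(2),'err deg',np.degrees(np.arccos(g@n)).round(2))
m=p+R.apply(np.array([c[0]+c[1]*45.4,c[2]+c[3]*45.4,45.4])/1000)
from aim import foot,R as R0
print('mouth rel foot (mm)',(R0.inv().apply(m-foot)*1000).round(1))
E
python3 aim2.py; python3 ax.py
```

```text
rpy [-3.1411 -0.4881  0.3798] F along n 30.9 F tool [ -0.4   0.9 -31. ] M [-0.22  0.11 -0.16] 0.0248 t 13.5
gun rel foot in nipple axes (mm) [ 1.9 -0.2  1. ]
fit [-2.652 -0.059  0.18   0.007] gun axis [-0.389 -0.148  0.909] lean 24.58 err deg 0.56
mouth rel foot (mm) [-0.1  0.3  1.2]
```

Scaled: -0.4 mm / 800 = -0.0005.

Call:
{"name": "arm_command", "arguments": {"plan": [[[-0.0005,0,0,0,0,0,1],[-0.0005,0,0,0,0,0,1],[-0.0005,0,0,0,0,0,1],[-0.0005,0,0,0,0,0,1],[-0.0005,0,0,0,0,0,1],[-0.0005,0,0,0,0,0,1],[-0.0005,0,0,0,0,0,1],[-0.0005,0,0,0,0,0,1],[-0.0005,0,0,0,0,0,1],[-0.0005,0,0,0,0,0,1]]]}}

```text
time_s: 14.65
ee_pos: [0.5205, 0.274, 0.1136]
eef_rot: [-3.141, -0.488, 0.38]
force: [-12.2, -6.3, 26.5]
grip_width: 0.0249
grip_force: 60.0
```

```bash
python3 aim2.py; python3 ax.py
```

```text
rpy [-3.141  -0.4882  0.3798] F along n 29.8 F tool [  0.4   1.3 -29.8] M [-0.26  0.04 -0.06] 0.0249 t 14.65
gun rel foot in nipple axes (mm) [ 1.6 -0.2  1.1]
fit [-2.447 -0.057  0.17   0.007] gun axis [-0.391 -0.149  0.908] lean 24.73 err deg 0.48
mouth rel foot (mm) [-0.1  0.3  1.2]
```

The gun is square, rigidly seated on the boss and holding steady, so I hand in.

```bash
python3 -c "
from station import ctrl
print(ctrl.hand_in())"
```

```text
the job is handed in; nothing more can be done
None
```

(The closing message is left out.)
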